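# Hold a blade through the guard slot on the polishing pad

## Task

The slot in the green polishing guard is covered by a sliding shutter that its red clamp knob locks: turn the knob anticlockwise to free the shutter and slide it fully clear of the slot. Then lift the blade from the wooden rest by its wooden grip, pass it upright down through the slot and press it onto the sprung felt pad inside until the red line on the blade is level with the cover, and finish still gripping it and holding it there. Leave the blue tub, the scraper and the sanding block where they are.

Things in the scene. Friction and masses are not known exactly. Their poses are not given: they have to be found in the camera images.
- guard: Fixed green polishing guard with a clear front panel; 150 x 210 mm foot, 130 (x) x 190 (y) x 110 mm high, cover 8 mm thick. Origin at the centre of its underside; axes as those of the slot. On the cover: two rails 8 mm high along y at x = +-34 mm, the shutter with its knob, and a 16 mm high lock bracket at x = 7 to 39, y = 28 mm.
- slot (a point): Centre of the slot's mouth in the top face of the guard's cover, 110 mm above the table, at y = -45 mm in the guard's axes. Axes: x along the slot, y across it (the shutter opens to +y), z up. The slot is 36 mm long (x) and 10 mm wide (y) with a 3 mm chamfer round its mouth.
- knob_grip (a point): Point in the red bar of the clamp knob, on its turning axis, 10 mm below the bar's top, 45 mm above the cover. Turns with the knob; z up. Bar 46 mm long (x), 12 thick (y), 32 high, on a black disc 48 mm across (disc top 22 mm below this point). The knob rides on the shutter: shut, its axis is 45 mm to the +y side of the slot centre.
- clamp_knob (a joint): Angle of the clamp knob, rad: 0 to 0.1 locked (bar along the slot's length), grows anticlockwise seen from above, stop at 1.3. Above about 0.7 the shutter is free; turn to above 1.0. Friction 0.06 N m; it stays where it is left.
- shutter (a joint): Travel of the shutter along the slot's +y, m: 0 covers the slot, stop at 0.055 (fully open). From 0.035 on the slot is clear. Friction 2 N; it stays where it is left and can be moved by the knob still in the grip. Locked, it moves only 4 to 5 mm.
- pad (a joint): How far the sprung felt pad under the slot is pressed down, m: 0 at rest, stop at 0.018. At rest its top (56 x 34 mm) is 50 mm below the slot's mouth. About 4 N starts it moving and about 0.25 N more is needed per mm; the blade's weight alone does not move it.
- blade: Steel blade with a wooden grip, hanging upright in a fixed wooden rest (90 x 80 mm, 78 high). Origin at the centre of the grip's underside, on the rest's top at the start; z up. Grip above the origin: 46 mm (x), 24 (y), 52 high. Blade below: 70 mm long, 32 wide (x), 8 thick (y), last 4 mm slimmer; red line 12 mm below the origin. 0.11 to 0.2 kg. Fits the slot either way round.
- blade_tip (a point): Centre of the blade's lower end, 70 mm below the blade's origin; axes as the blade's.
- blue_tub: Empty blue plastic tub standing upright, 76 mm across, 98 mm high; origin at the centre of its underside. To be left alone.
- scraper: Scraper with a black handle lying flat, 190 mm long (x), 50 wide, 18 high; origin at the middle of its underside. To be left alone.
- sanding_block: Cork sanding block 60 x 100 x 30 mm; origin at the centre of its underside. To be left alone.

How it is judged:
On the way, in this order (a step that is already met when the one before it is completed fails the run):
1. the clamp knob is turned anticlockwise and the shutter freed (value of joint clamp_knob above 0.75 rad), for 0.1 s.
2. the shutter is slid clear of the slot (value of joint shutter above 0.035 m), for 0.2 s.
3. the blade's tip is through the slot, at least 15 mm below the cover's top (z of blade_tip in the frame of slot below -0.015 m and horizontal distance between blade_tip and slot below 0.012 m), for 0.2 s.
At the end, for the whole second after the job is handed in: The fingers still grip the blade (over 2 N) and hold it at rest and upright (within 0.1 rad) in the slot, its tip within 8 mm sideways of the slot centre and pressing the felt pad 4 to 12 mm down (red line level with the cover's top within about 4 mm), with the shutter at least 35 mm open (value of joint pad between 0.004 and 0.012 m and z of blade_tip in the frame of slot between -0.064 and -0.052 m and horizontal distance between blade_tip and slot below 0.008 m and angle between blade's own z axis and vertical below 0.1 rad and value of joint shutter above 0.035 m and contact force between the fingers and blade above 2 N and linear speed of blade below 0.01 m/s); the arm keeps its last pose, push and grip.
It fails at once if the blue tub is moved more than 30 mm (distance of blue_tub from where it was at the start of the episode above 0.03 m).
It fails at once if the scraper is moved more than 30 mm (distance of scraper from where it was at the start of the episode above 0.03 m).
It fails at once if the sanding block is moved more than 30 mm (distance of sanding_block from where it was at the start of the episode above 0.03 m).
It also fails if it takes over 59 s, if anything falls off the work surface, if the arm or the gripper's body presses on something with over 40 N, if the wrist force passes 120 N, or if a joint passes its speed limit or range.

## Robot

A 6-joint arm with a two-finger parallel gripper is mounted at the origin on a cart in front of the work surface, level with it; the furniture and walls round the work are solid. World frame = base frame: x ahead of the robot, y to its left, z up, the work surface at z = 0. Lengths are in m, angles in rad, forces in N, time in s.
With the tool pointing down it reaches from about 0.25 to 0.725 m from the base axis. Payload 4 kg.
Tool frame: the origin (TCP) lies on the front face of the gripper's body, between the roots of the fingers; the fingertips stand 73 mm ahead of it and the grasp point (between the pads) lies 54 mm ahead of it; z points along the fingers, y is the line along which they close (so a half turn about z gives the same grasp; the last joint's range is limited). The gripper opens to 85 mm and grips with 20 to 120 N. Pads are 22 mm wide; open, the fingers measure 114 mm over their backs; the gripper's body (76 mm by 85 mm) begins 54 mm behind the grasp point. The pads swing forward as they close: fully open they stand 13 mm farther back than shut.
Start: joints at [1.148, 0.241, 0.005, 1.335, 0, 1.571], TCP at [0.205, 0.456, 0.304] pointing down, gripper open.
Joint ranges: [-2.72, 2.72], [-1.05, 1.87], [-1.09, 1.28], [-1.99, 2.15], [-1.42, 1.44], [-3.14, 3.14]. Speed limits (rad/s): [2.79, 2.79, 3.14, 3.14, 3.14, 3.14].

## Interface

Orientations are given as a unit quaternion [x, y, z, w].
In Python, from workcell import bot gives the robot as it stands. The module is installed in compiled form; this text tells all that it offers.
- The arm moves only by the tool step_arm, never from a script. Its argument "rows" is a list of rows, each a list of 2 entries, a list of its own where there are three numbers: the shift along the tool's x, y, z in mm, then the turn about the tool's z in degrees. A call has 1 to 12 rows; each row is the pose to reach, as a shift and turn from the pose commanded when the call began, along the tool's axes at that moment; what a row does not reach only later rows make up. A row lasts 1/8 s, in which the tool goes at most 62.5 mm and 10.7 degrees, less where a joint would pass 70% of its speed; a pose out of reach is approached as far as the arm can. A call with a gripper value outside its range is refused whole. "claw" is the gripper's target within -1 to 1 (shut at 1, half-way at 0, fully open at -1), set as the call begins (left out, the last holds). The fingers move at their own pace and stop on an object; the grip force is fixed at half the most. Time passes only in rows, so rows that repeat a pose let the fingers close. It gives the time, the measured TCP pose, the force, the opening and the grip force at its end, in the units of the state.
- bot.get_obs(): the state, without advancing time (a new reading comes with each control period).
- bot.camera(name): name is "scene" or "top" or "wrist"; returns (picture, depth): 420x560x3 uint8, red, green, blue; 420x560 float32, m along the optical axis (not along the pixel's ray), 0 where there is no reading.
- bot.camera_params(name): a dict with "fx", "fy", "cx", "cy" (pixels), "pose" (4x4, takes a point from camera to world coordinates). Camera axes: x right, y up, looking along -z (the intrinsics and any distortion apply to the point x, -y, -z); pixel columns grow to the right and rows downward; lengths in m; the calibration is good to about 2 mm. A picture is of the moment at which its call begins: read the wrist's pose just before it. camera_params takes no time and is no camera call; for the wrist camera it gives the pose at the moment of the call.
- bot.job_done(): hands the job in; it is judged then, once.
Trained networks look in the newest picture that a camera, given by its name, has taken for a name from the list of things; names that differ only in an ending like _2 or _b are one class to them, and where a whole thing is asked for, a point or a joint stands for the part that bears it (a point fixed in the world has none). Each returns a list of dicts, best first, with "score" (0 to 1); they miss things now and then, are a little off and sometimes report something else, mostly with a low value. They report only what shows in the picture. A call takes as long as a camera call.
- bot.trace(target, camera): "pixels" (420x560 bool, what is visible of it) and "uv" ([column, row] in pixels, amid what is visible of it).
The state is a dict: "clock": time; "joint_pos": joint angles; "joint_vel": joint speeds; "tau": joint torques, N m; "eef_pos": TCP position; "tool_rot": TCP orientation; "ft_force": force on the tool from outside, world axes, zero at the start; "ft_torque": the same for the moment, N m; "grip_width": finger opening in m; "grasp_force": force on a finger pad.
Only numpy, scipy, OpenCV 4.12 (cv2) and the standard library are available. Lean on these libraries where they do the work, as an engineer would, in place of code of your own. Each camera call takes 0.05 s, during which the arm holds its last target. There are 200 camera calls.

## Working session

There is one attempt and no reset: what is moved stays moved. The work goes in short steps, Python scripts to look and compute and a tool call to move; the robot and the scene stay as the last step left them, time stands still between calls to the robot, and variables do not carry over. Pictures are saved under pics/ and viewed, at most 10 in all, crops included, and the job is handed in when it is done.

Besides the shell and the picture viewer there is one more tool, called after "Emit:" by a JSON object that holds its "api" and its "payload", one argument or row to a line. step_arm: Moves the arm, as the interface text tells. Its arguments: {"type":"object","properties":{"rows":{"type":"array"},"claw":{"type":"number"}},"required":["rows"]}

```bash
mkdir -p pics; cat > h.py <<'E'
import numpy as np, cv2
from workcell import bot
def cloud(cam,dep):
    p=bot.camera_params(cam); v,u=np.mgrid[0:420,0:560]
    X=(u-p['cx'])/p['fx']*dep; Y=-(v-p['cy'])/p['fy']*dep
    P=np.stack([X,Y,-dep,np.ones_like(dep)],-1)@np.array(p['pose']).T
    return P[...,:3]
def save(n,im): cv2.imwrite('pics/'+n,im[...,::-1])
E
python3 - <<'E'
from h import *
o=bot.get_obs(); print(o['eef_pos'],o['tool_rot'],o['clock'],o['grip_width'])
ims=[]
for c in('scene','top'):
    im,d=bot.camera(c); P=cloud(c,d); ims.append(im); print(c,bot.camera_params(c))
    for t in('guard','knob_grip','shutter','blade','blue_tub','scraper','sanding_block'):
        for r in bot.trace(t,c)[:2]:
            m=r['pixels']&(d>0); Q=P[m]
            if len(Q): print(t,round(r['score'],2),np.round(r['uv']),m.sum(),np.round(np.median(Q,0),3),np.round(np.percentile(Q,[2,98],axis=0),3).tolist())
save('s.png',ims[0]);save('t.png',ims[1])
E
```

```text
[0.20496785 0.45553483 0.30301289] [ 2.09841014e-01  9.77734970e-01 -1.01475194e-03 -2.18185663e-04] 0.0 0.08571460829183469
scene {'fx': 478.9406049737856, 'fy': 478.9406049737856, 'cx': 278.75342138940374, 'cy': 209.2709418287081, 'pose': array([[ 0.88408129,  0.30731145, -0.35207946,  0.13200867],
       [-0.46692842,  0.61220291, -0.63811084, -0.96601647],
       [ 0.01944531,  0.72853776,  0.68472959,  1.02819453],
       [ 0.        ,  0.        ,  0.        ,  1.        ]])}
guard 0.85 [233. 177.] 3440 [0.543 0.108 0.096] [[0.482, 0.046, 0.006], [0.64, 0.236, 0.151]]
knob_grip 0.71 [227. 155.] 208 [0.562 0.148 0.144] [[0.539, 0.133, 0.116], [0.586, 0.174, 0.167]]
knob_grip 0.38 [230. 162.] 417 [0.563 0.14  0.118] [[0.538, 0.093, 0.112], [0.594, 0.16, 0.166]]
blade 0.67 [264. 243.] 334 [ 0.515 -0.212  0.117] [[0.495, -0.221, 0.082], [0.542, -0.192, 0.132]]
blue_tub 0.58 [294. 189.] 730 [ 0.71  -0.022  0.066] [[0.681, -0.042, 0.002], [0.748, 0.028, 0.1]]
scraper 0.8 [211. 230.] 528 [0.445 0.008 0.01 ] [[0.363, -0.011, 0.001], [0.537, 0.029, 0.02]]
sanding_block 0.97 [331. 319.] 
[... 421 characters left out ...]
       ]])}
guard 0.74 [177. 215.] 4573 [0.556 0.14  0.11 ] [[0.484, 0.047, 0.009], [0.639, 0.241, 0.16]]
knob_grip 0.87 [167. 210.] 281 [0.562 0.149 0.136] [[0.542, 0.132, 0.129], [0.584, 0.175, 0.167]]
shutter 0.87 [181. 206.] 673 [0.566 0.134 0.117] [[0.538, 0.094, 0.11], [0.595, 0.172, 0.167]]
blade 0.61 [309. 226.] 197 [ 0.52  -0.202  0.13 ] [[0.499, -0.223, 0.079], [0.543, -0.188, 0.135]]
blue_tub 0.88 [238. 153.] 725 [ 0.728 -0.006  0.039] [[0.683, -0.041, -0.0], [0.751, 0.025, 0.101]]
scraper 0.77 [233. 263.] 743 [0.435 0.01  0.012] [[0.364, -0.009, 0.004], [0.542, 0.027, 0.021]]
sanding_block 0.6 [392. 204.] 827 [ 0.588 -0.426  0.03 ] [[0.542, -0.471, 0.008], [0.635, -0.382, 0.035]]
```

View pics/s.png

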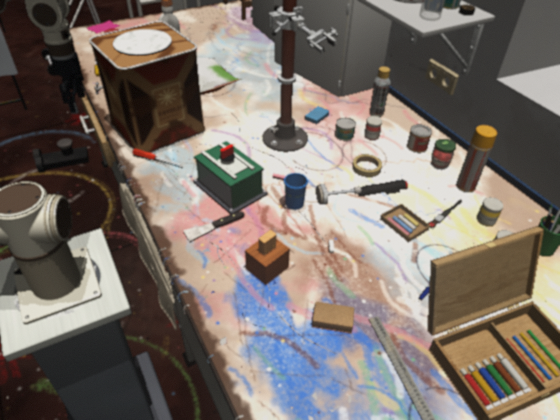

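View pics/t.png

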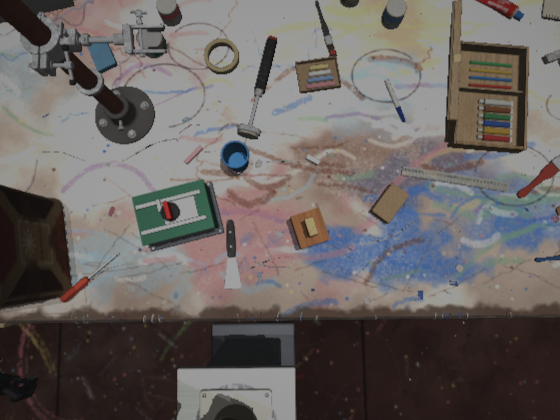

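The scene view shows the guard (230,175), blue tub (295,190), scraper (215,228) and the blade in its rest (267,255). The sanding block is at (333,317), with a tall cabinet and a lamp pole near the guard. In the top view the knob is at (168,210) and the slot is under the shutter on its right (-y) side. Next I'll fit the poses.

```bash
python3 - <<'E'
from h import *
for c in('scene','top'):
    im,d=bot.camera(c); P=cloud(c,d)
    def box(m,n):
        Q=P[m]; 
        if len(Q)<5: print(n,len(Q));return
        r=cv2.minAreaRect((Q[:,:2]*1000).astype(np.float32)); print(c,n,len(Q),np.round(r[0],1),np.round(r[1],1),round(r[2],1),'z',np.round(np.median(Q[:,2]),4))
    X,Y,Z=P[...,0],P[...,1],P[...,2]; ok=d>0
    g=ok&(abs(X-.56)<.12)&(abs(Y-.14)<.13)
    box(g&(Z>.100)&(Z<.125),'cover'); box(g&(Z>.155),'bar')
    b=ok&(abs(X-.515)<.09)&(abs(Y+.205)<.09)
    box(b&(Z>.066)&(Z<.09),'rest'); box(b&(Z>.122),'grip')
    r=im.astype(int); red=g&(r[...,0]>120)&(r[...,1]<70); box(red&(Z>.15),'redbar')
    # tall things
    t=ok&(Z>.15)&(X<.95)&(X>.0)&(abs(Y)<.8)
    H={}
    for p in P[t]: k=(round(p[0]/.1)*.1,round(p[1]/.1)*.1);H.setdefault(tuple(np.round(k,1)),[]).append(p[2])
    print({k:(len(v),round(max(v),2)) for k,v in sorted(H.items()) if len(v)>15})
E
```

```text
scene cover 1510 [562.3 151.4] [136.1 196.6] 14.1 z 0.1113
scene bar 61 [561.1 153.3] [45.7 17.2] 11.4 z 0.1625
scene rest 648 [ 519.3 -203.6] [94.7 83.6] 17.7 z 0.0778
scene grip 146 [ 519.3 -204.4] [47.2 25.6] 17.4 z 0.1287
scene redbar 32 [562.2 150.5] [47.  14.2] 19.2 z 0.1645
{(np.float64(0.0), np.float64(-0.1)): (1134, np.float64(0.31)), (np.float64(0.0), np.float64(0.0)): (798, np.float64(0.31)), (np.float64(0.1), np.float64(-0.1)): (330, np.float64(0.29)), (np.float64(0.1), np.float64(0.0)): (656, np.float64(0.31)), (np.float64(0.1), np.float64(0.1)): (70, np.float64(0.69)), (np.float64(0.2), np.float64(0.4)): (2754, np.float64(0.57)), (np.float64(0.2), np.float64(0.5)): (290, np.float64(0.55)), (np.float64(0.3), np.float64(0.5)): (494, np.float64(0.54)), (np.float64(0.3), np.float64(0.6)): (535, np.float64(0.33)), (np.float64(0.3), np.float64(0.7)): (308, np.float64(0.33)), (np.float64(0.4), np.float64(0.5)): (2023, np.float64(0.34)), (np.float64(0.4), np.float64(0.6)): (440, np.float64(0.34)), (np.float64(0.4), np.float64(0.7)): (313, np.float64(0.34)), (np.float64(0.5), np
[... 2053 characters left out ...]
: (832, np.float64(0.29)), (np.float64(0.8), np.float64(-0.6)): (38, np.float64(0.21)), (np.float64(0.8), np.float64(-0.5)): (471, np.float64(0.25)), (np.float64(0.8), np.float64(0.1)): (225, np.float64(0.45)), (np.float64(0.8), np.float64(0.2)): (147, np.float64(0.46)), (np.float64(0.8), np.float64(0.3)): (2984, np.float64(0.61)), (np.float64(0.9), np.float64(-0.6)): (115, np.float64(0.25)), (np.float64(0.9), np.float64(-0.5)): (324, np.float64(0.25)), (np.float64(0.9), np.float64(0.1)): (359, np.float64(0.48)), (np.float64(0.9), np.float64(0.2)): (561, np.float64(0.47)), (np.float64(0.9), np.float64(0.3)): (1467, np.float64(0.6)), (np.float64(0.9), np.float64(0.4)): (19, np.float64(0.47))}
```

The two cameras agree. The guard is at (0.563, 0.152) with yaw 14°, and the blade is at (0.520, -0.204) with yaw 17.6°. I'm moving to hover over the knob, going round the cabinet.

Emit:
{"api": "step_arm", "payload": {
  "rows": [
    [[-35,-41,0],0],
    [[-70,-82,0],0],
    [[-105,-124,0],0],
    [[-165,-126,0],-10],
    [[-225,-128,0],-20],
    [[-285,-129,0],-30],
    [[-345,-130,0],-40],
    [[-400,-130,0],-40],
    [[-450,-130,0],-40],
    [[-450,-130,0],-40],
    [[-450,-130,0],-40]
  ],
  "claw": -1
}}

```text
clock: 2.28
eef_pos: [0.5619, 0.1526, 0.3032]
tool_rot: [-0.137, 0.991, 0.0, -0.001]
ft_force: [0.1, 0.2, 0.7]
grip_width: 0.0854
grasp_force: 0.0
```

```bash
cat >> h.py <<'E'
from scipy.spatial.transform import Rotation as R
def go(xyz,yaw,o=None):
    "shift in tool axes (mm) and turn (deg) to TCP xyz with tool y at angle yaw (deg)"
    o=o or bot.get_obs(); r=R.from_quat(o['tool_rot']); s=r.inv().apply(np.array(xyz)-o['eef_pos'])*1000
    y=r.apply([0,1,0]); a=np.degrees(np.arctan2(y[1],y[0]))
    print('shift',np.round(s,1),'turn',round((a-yaw+90)%180-90,1),'pos',np.round(o['eef_pos'],4),'yaw',round(a,1),'F',np.round(o['ft_force'],1),'t',o['clock'],'w',o['grip_width'],'gf',o['grasp_force'])
E
python3 - <<'E'
from h import *
o=bot.get_obs(); go([.5625,.1525,.212],105,o); print(o['joint_pos'])
im,d=bot.camera('wrist'); save('w1.png',im); P=cloud('wrist',d); Z=P[...,2];r=im.astype(int)
def f(m,n):
    Q=P[m]; q=cv2.minAreaRect((Q[:,:2]*1000).astype(np.float32)); print(n,len(Q),np.round(q[0],1),np.round(q[1],1),round(q[2],1))
near=(d>0)&(np.hypot(P[...,0]-.5625,P[...,1]-.1525)<.035)
f(near&(Z>.158)&(Z<.172),'bar')
E
```

```text
shift [-0.7 -0.2 91.2] turn 0.7 pos [0.5619 0.1526 0.3032] yaw 105.7 F [0.1 0.2 0.7] t 2.275 w 0.08536022636677126 gf 0.0
[ 2.64979960e-01  4.07907778e-01  2.38730859e-01  1.40336759e+00
  3.32437228e-04 -9.63018417e-03]
bar 1451 [563.4 154.3] [45.4 11.8] 16.1
```

View pics/w1.png

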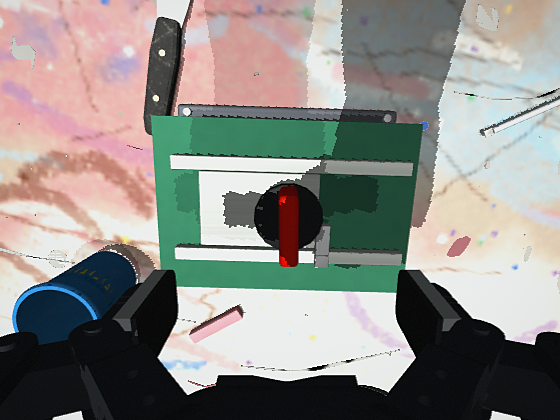

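The wrist view shows the red bar at (289,225), aligned with the fingers at yaw 16°, and the lock bracket at (322,240). I'm descending to grip.

Emit:
{"api": "step_arm", "payload": {
  "rows": [
    [[-1,1,45],0],
    [[-1,1,80],0],
    [[-1,1,91],0],
    [[-1,1,91],0]
  ]
}}

```text
clock: 2.82
eef_pos: [0.5622, 0.1547, 0.2135]
tool_rot: [-0.138, 0.99, 0.0, -0.0]
ft_force: [-0.4, 0.4, 0.0]
grip_width: 0.0853
grasp_force: 0.0
```

Emit:
{"api": "step_arm", "payload": {
  "rows": [
    [[0,0,0],0],
    [[0,0,0],0],
    [[0,0,0],0],
    [[0,0,0],0],
    [[0,0,0],0],
    [[0,0,0],0]
  ],
  "claw": 1
}}

```text
clock: 3.58
eef_pos: [0.5631, 0.154, 0.2134]
tool_rot: [-0.137, 0.991, 0.0, 0.0]
ft_force: [-0.4, 0.1, 3.4]
grip_width: 0.0108
grasp_force: 61.0
```

Emit:
{"api": "step_arm", "payload": {
  "rows": [
    [[0,0,0],-9],
    [[0,0,0],-18],
    [[0,0,0],-27],
    [[0,0,0],-36],
    [[0,0,0],-45],
    [[0,0,0],-54],
    [[0,0,0],-63],
    [[0,0,0],-65],
    [[0,0,0],-65],
    [[0,0,0],-65]
  ]
}}

```text
clock: 4.82
eef_pos: [0.5633, 0.154, 0.2134]
tool_rot: [-0.647, 0.762, -0.0, 0.001]
ft_force: [0.9, -2.2, 5.2]
grip_width: 0.011
grasp_force: 61.3
```

```bash
python3 - <<'E'
from h import *
o=bot.get_obs(); p=o['eef_pos']; a=np.radians(14.05)
go(p+.055*np.array([-np.sin(a),np.cos(a),0]),171,o); print(o['joint_pos'],o['ft_torque'])
E
```

```text
shift [-50.5  21.8  -0. ] turn -0.3 pos [0.5633 0.154  0.2134] yaw 170.7 F [ 0.9 -2.2  5.2] t 4.825 w 0.010973534816792306 gf 61.328837871551514
[ 2.66945856e-01  4.55854217e-01  7.53458846e-02  1.18897881e+00
 -3.61051110e-04 -1.14152628e+00] [-0.46808609 -0.23310943 -0.0415959 ]
```

Emit:
{"api": "step_arm", "payload": {
  "rows": [
    [[-8,3.5,0],0],
    [[-16,7,0],0],
    [[-24,10.5,0],0],
    [[-32,14,0],0],
    [[-40,17.5,0],0],
    [[-47,20.5,0],0],
    [[-47,20.5,0],0],
    [[-47,20.5,0],0]
  ]
}}

```text
clock: 5.82
eef_pos: [0.5507, 0.2044, 0.2134]
tool_rot: [-0.648, 0.762, -0.0, 0.001]
ft_force: [3.4, 0.4, 5.0]
grip_width: 0.0109
grasp_force: 61.4
```

Emit:
{"api": "step_arm", "payload": {
  "rows": [
    [[0,0,0],0],
    [[0,0,0],0],
    [[0,0,0],0],
    [[0,0,0],0],
    [[0,0,-60],0],
    [[0,0,-100],0],
    [[0,0,-100],0]
  ],
  "claw": -1
}}

```text
clock: 6.7
eef_pos: [0.5517, 0.2043, 0.3173]
tool_rot: [-0.648, 0.762, -0.001, 0.004]
ft_force: [-0.2, 0.5, -0.1]
grip_width: 0.0854
grasp_force: 0.0
```

```bash
python3 - <<'E'
from h import *
o=bot.get_obs(); go([.5205,-.2036,.31],107.6,o)
im,d=bot.camera('wrist'); save('w2.png',im); P=cloud('wrist',d)
np.savez('w2',P=P,im=im)
E
```

```text
shift [407.6 -34.5   5.8] turn 63.2 pos [0.5517 0.2043 0.3173] yaw 170.8 F [-0.2  0.5 -0.1] t 6.7 w 0.08538932436803795 gf 0.0
```

View pics/w2.png

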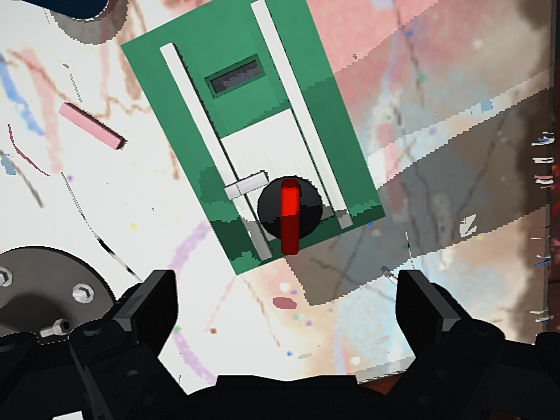

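The shutter is open and the slot is clear at (235,76). I'm measuring the slot now, then moving on to the blade.

```bash
python3 - <<'E'
from h import *
D=np.load('w2.npz'); im=D['im']; p=bot.camera_params('wrist'); T=np.array(p['pose'])
sub=im[45:115,190:280].astype(int); print(sub[31,45],sub[10,10])
m=((sub[...,1]-sub[...,0]<25)).astype(np.uint8)
# rails white excluded: bright
m[(sub.max(-1)>150)]=0
n,l,st,ce=cv2.connectedComponentsWithStats(m)
def w(u,v,z):
    r=T[:3,:3]@np.array([(u-p['cx'])/p['fx'],-(v-p['cy'])/p['fy'],-1]); c=T[:3,3]; return c+r*(z-c[2])/r[2]
for i in range(1,n):
    if st[i,4]<100: continue
    ys,xs=np.where(l==i)
    for z in (.11,.102):
        Q=np.array([w(x+190,y+45,z) for x,y in zip(xs,ys)])
        q=cv2.minAreaRect((Q[:,:2]*1000).astype(np.float32)); print(i,z,st[i],np.round(q[0],1),np.round(q[1],1),round(q[2],1))
P=D['P'];Z=P[...,2];k=(np.abs(Z-.11)<.012)&(np.abs(P[...,0]-.563)<.13)&(np.abs(P[...,1]-.15)<.13)
q=cv2.minAreaRect((P[k][:,:2]*1000).astype(np.float32)); print('cover',np.round(q[0],1),np.round(q[1],1),q[2], np.median(Z[k]))
E
```

```text
[57 60 64] [ 63 145 108]
5 0.11 [ 21  15  50  34 703] [573.5 107.3] [34.9  9.4] 14.0
5 0.102 [ 21  15  50  34 703] [574.5 106.4] [36.   9.7] 14.0
cover [563.3 150.5] [130.6 190.9] 13.974732398986816 0.10874260258792418
```

Emit:
{"api": "step_arm", "payload": {
  "rows": [
    [[60,-5,0],0],
    [[120,-10,0],9],
    [[180,-15,0],18],
    [[240,-20,0],27],
    [[300,-25,0],36],
    [[360,-30,0],45],
    [[408,-34,0],54],
    [[408,-34,0],63],
    [[408,-34,0],63],
    [[408,-34,0],63]
  ]
}}

```text
clock: 8.0
eef_pos: [0.5181, -0.2039, 0.3119]
tool_rot: [-0.156, 0.988, 0.001, -0.001]
ft_force: [0.8, 0.1, 0.7]
grip_width: 0.0854
grasp_force: 0.0
```

```bash
python3 - <<'E'
from h import *
o=bot.get_obs()
im,d=bot.camera('wrist'); P=cloud('wrist',d); Z=P[...,2]
m=(d>0)&(np.hypot(P[...,0]-.5205,P[...,1]+.2036)<.04)&(Z>.122)&(Z<.14)
q=cv2.minAreaRect((P[m][:,:2]*1000).astype(np.float32)); print('grip',np.round(q[0],1),np.round(q[1],1),q[2],np.median(Z[m]))
go([q[0][0]/1e3,q[0][1]/1e3,.16],107.6,o)
E
```

```text
grip [ 522.1 -203.7] [46.5 24. ] 17.62251853942871 0.13099280364083005
shift [ -4.2  -1.3 151.9] turn 0.3 pos [ 0.5181 -0.2039  0.3119] yaw 107.9 F [0.8 0.1 0.7] t 8.0 w 0.0853567803372207 gf 0.0
```

Emit:
{"api": "step_arm", "payload": {
  "rows": [
    [[-3,-1,60],0],
    [[-3,-1,115],0],
    [[-3,-1,140],0],
    [[-3,-1,152],0],
    [[-3,-1,152],0],
    [[-3,-1,152],0]
  ]
}}

```text
clock: 8.8
eef_pos: [0.5226, -0.2047, 0.1625]
tool_rot: [-0.155, 0.988, -0.001, 0.001]
ft_force: [0.3, 0.3, -0.0]
grip_width: 0.0851
grasp_force: 0.0
```

Emit:
{"api": "step_arm", "payload": {
  "rows": [
    [[0,0,0],0],
    [[0,0,0],0],
    [[0,0,0],0],
    [[0,0,0],0],
    [[0,0,0],0],
    [[0,0,0],0]
  ],
  "claw": 1
}}

```text
clock: 9.55
eef_pos: [0.5217, -0.2046, 0.1613]
tool_rot: [-0.154, 0.988, -0.0, 0.0]
ft_force: [-0.5, 0.2, 2.4]
grip_width: 0.0232
grasp_force: 59.0
```

Emit:
{"api": "step_arm", "payload": {
  "rows": [
    [[0,0,-15],0],
    [[0,0,-45],0],
    [[0,0,-90],0],
    [[0,0,-130],0],
    [[0,0,-160],0],
    [[0,0,-160],0],
    [[0,0,-160],0]
  ]
}}

```text
clock: 10.42
eef_pos: [0.521, -0.2043, 0.3199]
tool_rot: [-0.155, 0.988, 0.0, -0.001]
ft_force: [-0.5, 0.1, -1.9]
grip_width: 0.0232
grasp_force: 58.8
```

```bash
python3 - <<'E'
from h import *
o=bot.get_obs(); go([.574,.1075,o['eef_pos'][2]],104,o)
im,d=bot.camera('wrist'); save('w3.png',im)
E
```

```text
shift [-1.457e+02  2.808e+02  1.000e-01] turn 3.8 pos [ 0.521  -0.2043  0.3199] yaw 107.8 F [-0.5  0.1 -1.9] t 10.425 w 0.023243274054717853 gf 58.83905589580536
```

View pics/w3.png

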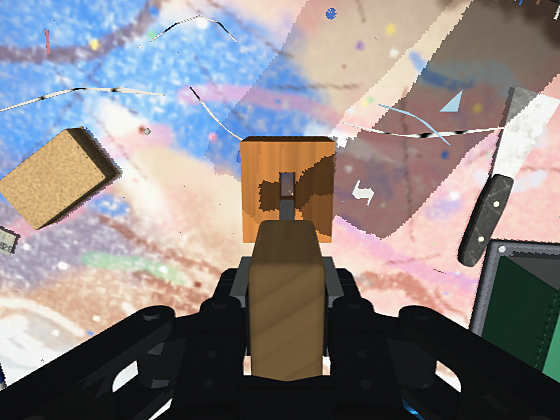

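The blade is held straight at (287,300) and the rest below is empty. I'm carrying it over to the slot.

Emit:
{"api": "step_arm", "payload": {
  "rows": [
    [[-26,50,0],0],
    [[-52,100,0],0],
    [[-78,150,0],1],
    [[-104,200,0],2],
    [[-128,245,0],4],
    [[-146,281,0],4],
    [[-146,281,0],4],
    [[-146,281,0],4],
    [[-146,281,0],4]
  ]
}}

```text
clock: 11.6
eef_pos: [0.5745, 0.1064, 0.3204]
tool_rot: [-0.119, 0.993, -0.0, -0.001]
ft_force: [0.8, 0.1, -2.2]
grip_width: 0.0235
grasp_force: 59.1
```

```bash
python3 - <<'E'
from h import *
o=bot.get_obs(); go([.574,.1075,.27],104,o)
im,d=bot.camera('wrist'); save('w4.png',im); P=cloud('wrist',d)
for c in('scene','top'):
    im,d=bot.camera(c); P=cloud(c,d); Z=P[...,2]
    for r in bot.trace('blade',c)[:1]:
        m=r['pixels']&(d>0); Q=P[m]; t=Q[:,2]; print(c,r['score'],m.sum(),np.round(np.percentile(t,[2,50,98]),3))
        k=(t>.236)&(t<.262)
        for lo,hi in((.16,.2),(.2,.235),(.235,.3)):
            k=(t>lo)&(t<hi)
            if k.sum()>4: print(lo,k.sum(),np.round(Q[k].mean(0),4))
    if c=='scene': save('s2.png',cv2.resize(im[80:220,170:330],None,fx=4,fy=4))
E
```

```text
shift [ 0.1  1.2 50.4] turn -0.3 pos [0.5745 0.1064 0.3204] yaw 103.7 F [ 0.8  0.1 -2.2] t 11.6 w 0.023457668064418024 gf 59.135581254959106
scene 0.57 379 [0.108 0.228 0.291]
0.16 88 [0.5708 0.1027 0.1848]
0.2 97 [0.5719 0.1034 0.2165]
0.235 176 [0.5576 0.0975 0.2685]
top 0.5 89 [0.181 0.273 0.291]
0.16 8 [0.5659 0.1011 0.1885]
0.235 80 [0.5557 0.0973 0.2734]
```

View pics/s2.png

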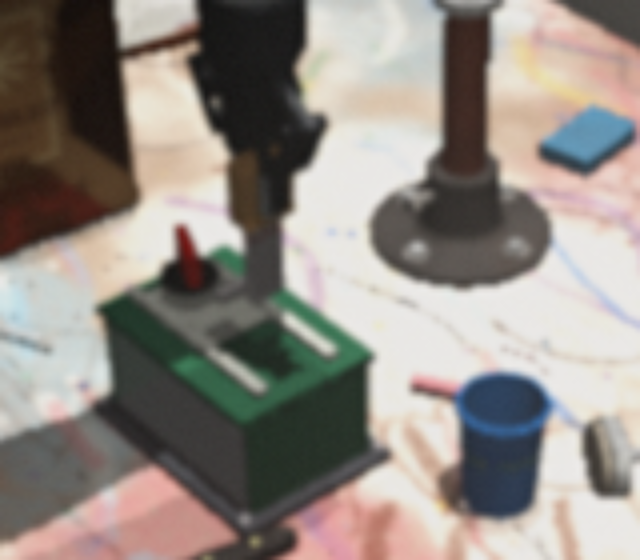

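View pics/w4.png

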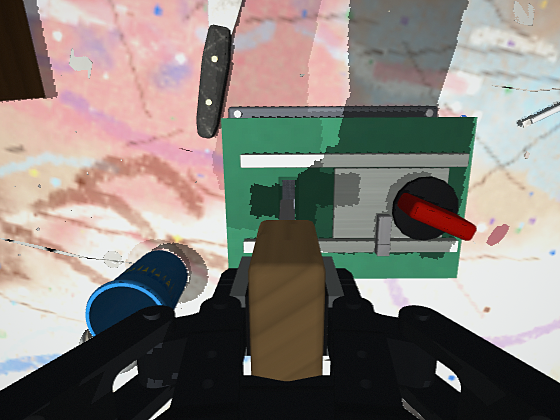

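The slot at (288,195) lines up with the grip's centre at (287), and the blade hangs upright. I'm lowering it in steps.

Emit:
{"api": "step_arm", "payload": {
  "rows": [
    [[0,1,20],0],
    [[0,1,42],0],
    [[0,1,50],0],
    [[0,1,55],0],
    [[0,1,60],0],
    [[0,1,65],0],
    [[0,1,70],0],
    [[0,1,75],0],
    [[0,1,80],0],
    [[0,1,80],0]
  ]
}}

```text
clock: 13.1
eef_pos: [0.5742, 0.1086, 0.2403]
tool_rot: [-0.12, 0.993, -0.0, -0.001]
ft_force: [0.4, 0.4, -1.4]
grip_width: 0.0235
grasp_force: 59.1
```

Entered freely. I'm continuing down to the pad.

Emit:
{"api": "step_arm", "payload": {
  "rows": [
    [[0,0,6],0],
    [[0,0,12],0],
    [[0,0,18],0],
    [[0,0,23],0],
    [[0,0,27],0],
    [[0,0,31],0],
    [[0,0,35],0],
    [[0,0,35],0],
    [[0,0,35],0]
  ]
}}

```text
clock: 14.22
eef_pos: [0.5745, 0.1086, 0.2064]
tool_rot: [-0.12, 0.993, 0.0, 0.0]
ft_force: [-2.9, 0.1, 3.6]
grip_width: 0.0233
grasp_force: 59.6
```

```bash
python3 - <<'E'
from h import *
o=bot.get_obs(); go([.574,.1075,.2053],104,o); r=R.from_quat(o['tool_rot']); print('tilt',np.arccos(-r.apply([0,0,1])[2]))
im,d=bot.camera('scene'); save('s3.png',cv2.resize(im[80:220,170:330],None,fx=4,fy=4,interpolation=2))
P=cloud('scene',d)
for r in bot.trace('blade','scene')[:1]:
    Q=P[r['pixels']&(d>0)]; print(r['score'],np.round(np.percentile(Q,[2,98],axis=0),4))
E
```

```text
shift [ 0.8 -1.   1.1] turn -0.2 pos [0.5745 0.1086 0.2064] yaw 103.8 F [-2.9  0.1  3.6] t 14.225 w 0.023327015467476033 gf 59.61387813091278
tilt 0.00045158317311743253
0.53 [[0.5485 0.089  0.1076]
 [0.5858 0.1157 0.1772]]
```

View pics/s3.png

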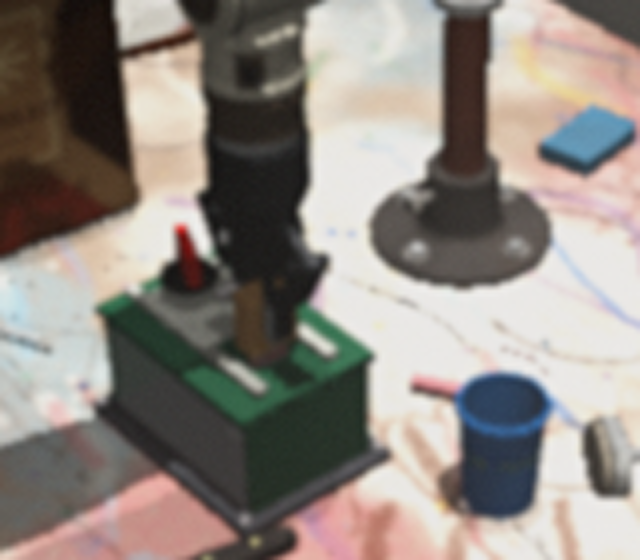

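The blade is in the slot with its grip just above the cover. Height (tip about -57 mm) and push (about 5.5 N) agree on roughly 6–7 mm of pad travel. I'll add 1 mm and let it settle.

Emit:
{"api": "step_arm", "payload": {
  "rows": [
    [[0,0,1],0],
    [[0,0,1],0],
    [[0,0,1],0],
    [[0,0,1],0],
    [[0,0,1],0],
    [[0,0,1],0]
  ]
}}

```text
clock: 15.08
eef_pos: [0.5745, 0.1086, 0.2049]
tool_rot: [-0.12, 0.993, -0.0, 0.0]
ft_force: [-1.6, 0.2, 4.9]
grip_width: 0.0231
grasp_force: 59.6
```

```bash
python3 -c "
from workcell import bot
o=bot.get_obs(); print(o['eef_pos'],o['ft_force']); print(bot.job_done())"
```

```text
[0.57453707 0.10861052 0.20492335] [-1.58417559  0.24966602  4.91131899]
the job is handed in; nothing more can be done
None
```

The job is handed in: the knob is turned, the shutter is open, and the gripper is still holding the blade upright in the slot, with the pad pressed an estimated 8 mm and the red line about level with the cover; the hand-in gave no verdict.

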